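# Lay a culture flask down in the incubator tray

## Task

One culture flask in the steel incubator tray still stands on end: with the fingertips, tip it over onto its broad face, away from the end rim that its foot stands at, to lie beside the flask already there, and lower it gently all the way down instead of letting it drop. Then push it back along the tray until its foot is squarely up against that end rim. Do not grip the flask or lift it off the tray floor, and leave the other flask and the bottles beside the tray where they are.

Things in the scene. Friction and masses are not known exactly. Their poses are not given: they have to be found in the camera images.
- flask: Standing culture flask: clear, flat, white screw cap, 0.12 kg. Origin: centre of the foot's underside; z up from foot to cap; x = thickness, towards the free length of the tray, the way to tip (lying right, x points down); y = width. Body 36 (x) x 86 (y) mm, straight to z = 108, shoulders to z = 130. It tips about its heel edge and balances at about 17 degrees of lean.
- flask_heel (a point): Middle of the heel edge on which the flask tips: x = 18 mm, z = 0 in the flask's frame.
- flask_foot (a point): Centre of the flask's foot (end face 36 x 86 mm), same point as the flask's origin.
- flask_cap (a point): Centre of the cap's outer end face, x = -12, z = 163 mm in the flask's frame. Cap 34 mm diameter, 24 mm long, on a neck leaning 12 degrees to -x: at the start it spans x = -28 to +10, z = 136 to 167 mm. Flask lying: this point is 30 mm above the tray floor, the cap's underside 9 to 14 mm, its top edge 46 mm.
- flask_lip (a point): Front top edge of the cap, x = 4.4, z = 166 mm in the flask's frame: the part that reaches furthest ahead at the top as the flask leans over.
- tray: Pressed steel tray, fixed to the bench, 204 x 304 mm, rim 22 mm high, floor 2 mm above the bench. Origin: centre of its underside; y along its length to the end rim where the flasks' feet go. Inner rim faces at x = +-98, y = +-148 mm. The flasks lie lengthwise side by side, middles at about x = -47 and +47 mm, gaps about 8 mm.
- tray_stop (a point): Middle of the inner face of the end rim (tray y = +148 mm), 12 mm above the bench: the stop for the feet of the flasks.
- flask_lying: A second, equal flask that already lies on its broad face in the other half of the tray, loose. Origin on its underside, 18 mm from its foot; x points to its cap, z up. It is 36 mm high (cap up to 46 mm), 86 mm wide, 166 mm long.
- dropper: Brown dropper bottle, 30 mm diameter, 78 mm high, stands on the bench beyond the tray; origin at the centre of its underside.
- small_bottle_a: White reagent bottle, 21 mm diameter, 54 mm high, stands on the bench beyond the tray; origin at the centre of its underside.
- small_bottle_b: White reagent bottle, 20 mm diameter, 54 mm high, stands beside the other; origin at the centre of its underside.
Things that resemble listed ones, but are neither listed nor needed, are in the scene too. What is shaped like the flask but red or turquoise is not meant.

How it is judged (in metres and radians):
On the way:
1. the flask lies on its broad face in the tray (angle between flask's own x axis and vertical above 3.06 rad and angular speed of flask below 0.3 rad/s), for 0.2 s.
At the end, for the whole second after the job is handed in: The flask lies flat on its broad face (within 3.5 degrees) in its half of the tray, in line with the tray within 3.5 degrees, the middle of its foot within 5 mm of the end rim, at rest; the other flask still lies flat within 15 mm of where it was (angle between flask's own x axis and vertical above 3.08 rad and y of flask_foot in the frame of tray above 0.143 m and x of flask_foot in the frame of tray between -0.06 and 0.06 m and angle between the z axis of flask and the y axis of tray, either way round below 0.06 rad and linear speed of flask below 0.01 m/s and angle between flask_lying's own z axis and vertical below 0.06 rad and distance of flask_lying from where it was at the start of the episode below 0.015 m); the robot touches nothing.
It fails at once if the flask was let drop: it turned faster than 4.5 rad/s in the lower half of its way down (angle between flask's own z axis and vertical above 0.8 rad and angular speed of flask above 4.5 rad/s).
It fails at once if the flask was lifted off the tray floor (height (world z) of flask_heel above 0.016 m).
It fails at once if the flask was gripped or squeezed with more than 10 N while it was tipped (angle between flask's own z axis and vertical below 1.45 rad and contact force between the fingers and flask above 10 N).
It fails at once if the other flask was moved by more than 15 mm or tipped (distance of flask_lying from where it was at the start of the episode above 0.015 m or angle between flask_lying's own z axis and vertical above 0.15 rad).
It fails at once if a bottle on the bench was moved by more than 20 mm or knocked over (distance of any of dropper, small_bottle_a, small_bottle_b from where it was at the start of the episode above 0.02 m or angle between any of dropper, small_bottle_a, small_bottle_b's own z axis and vertical above 0.5 rad).
It also fails if it takes over 61 s, if anything falls off the work surface, if the arm or the gripper's body presses on something with over 40 N, if the wrist force passes 120 N, or if a joint passes its speed limit or range.

## Robot

A 7-joint arm with a two-finger parallel gripper is mounted at the origin on a cart in front of the work surface, level with it; the furniture and walls round the work are solid. World frame = base frame: x ahead of the robot, y to its left, z up, the work surface at z = 0. Lengths are in m, angles in degrees, forces in N, time in s.
With the tool pointing down it reaches from about 0.4 to 0.85 m from the base axis. Payload 10.4 kg.
Tool frame: the origin (TCP) lies between the finger pads; the fingertips stand robot.tip_reach ahead of it and the grasp point (between the pads) lies 11 mm behind it (robot.tip_reach is the distance from the TCP to the fingertips, in m); z points along the fingers, y is the line along which they close (so a half turn about z gives the same grasp; the last joint's range is limited). The gripper opens to 85 mm and grips with 20 to 120 N. Pads are 22 mm wide; open, the fingers measure 114 mm over their backs; the gripper's body (76 mm by 85 mm) begins 54 mm behind the grasp point. The pads swing forward as they close: fully open they stand 13 mm farther back than shut.
Start: joints at [61.845, 19.034, -3.707, 83.658, 1.238, 77.344, -5.071], TCP at [0.282, -0.558, 0.239] pointing down, gripper open.
Joint ranges: [-148.97, 148.97], [-28.65, 121.19], [-84.17, 76.75], [9.2, 138.47], [-72.65, 252.65], [3.7, 117.97], [-149.18, 149.18]. Speed limits (degrees/s): [127.2, 127.2, 159.86, 159.86, 180, 180, 180].

## Interface

Orientations are given as a 3x3 rotation matrix whose columns are the frame's x, y, z axes.
In Python, from rig import robot gives the robot as it stands.
- The arm moves only by the tool move_arm, never from a script. Its argument "rows" is a list of rows, each a list of 3 entries, a list of its own where there are three numbers: the finger opening in mm, from 0 to 85.4, then the shift along the tool's x, y, z in mm, then the turn, a rotation vector about the tool's x, y, z in degrees. In form: [[fingers, [x, y, z], [rx, ry, rz]], ...]. A call has 1 to 10 rows; each row shifts and turns the commanded pose from where the row before left it, along the tool's axes as they then stand; what a row does not reach is not made up. A row lasts 1/8 s, in which the tool goes at most 62.5 mm and 10.7 degrees, less where a joint would pass 70% of its speed; a pose out of reach is approached as far as the arm can. A call with a gripper value outside its range is refused whole. The fingers move at their own pace and stop on an object; "newtons" is the grip in N (left out, the last holds). Time passes only in rows, so rows that do not move let the fingers close. It gives the time, the measured TCP pose, the force, the opening and the grip force at its end, in the units of the state.
- robot.observe(): the state, without advancing time (a new reading comes with each control period).
- robot.snapshot(name): name is "scene" or "top"; returns a dict with "image" (420x560x3 uint8, red, green, blue), "fov_y" (degrees; the focal length in pixels is half the picture's height over the tangent of half this angle, whatever the lens; pixels are square), "cx", "cy" (the principal point, pixels), "cam_to_world" (4x4, takes a point from camera to world coordinates). Camera axes: x right, y down, z forward; pixel columns grow to the right and rows downward; lengths in m; the calibration is good to about 2 mm. A picture is of the moment at which its call begins. There is no depth.
- robot.hand_in(): hands the job in; it is judged then, once.
Trained networks look in the newest picture that a camera, given by its name, has taken for a name from the list of things; names that differ only in an ending like _2 or _b are one class to them, and where a whole thing is asked for, a point or a joint stands for the part that bears it (a point fixed in the world has none). Each returns a list of dicts, best first, with "p" (0 to 1); they miss things now and then, are a little off and sometimes report something else, mostly with a low value. They report only what shows in the picture. A call takes as long as a camera call. They do not tell look-alikes from the thing itself.
- robot.recognise(name, camera): "at" ([x, y, z] in m, in the coordinates of the camera as it stood for that picture, good to about 4 mm: the middle of the surface that is visible of it).
- robot.spot_point(name, camera): "at" ([x, y, z] in m, in the coordinates of the camera as it stood for that picture, good to about 4 mm: a listed point, or the origin of a listed thing).
The state is a dict: "t": time; "joints": joint angles; "qd": joint speeds; "tau": joint torques, N m; "tool_pos": TCP position; "tool_rot": TCP orientation; "force": force on the tool from outside, world axes, zero at the start; "moment": the same for the moment, N m; "gripper_width": finger opening in m; "gripper_force": force on a finger pad.
Only numpy, scipy, OpenCV 4.12 (cv2) and the standard library are available. Lean on these libraries where they do the work, as an engineer would, in place of code of your own. Each camera call takes 0.05 s, during which the arm holds its last target. There are 200 camera calls.

## Working session

There is one attempt and no reset: what is moved stays moved. The work goes in short steps, Python scripts to look and compute and a tool call to move; the robot and the scene stay as the last step left them, time stands still between calls to the robot, and variables do not carry over. Pictures are saved under pics/ and viewed, at most 10 in all, crops included, and the job is handed in when it is done.

Besides the shell and the picture viewer there is one more tool, called in YAML: its name, and indented under it one key for each argument. move_arm: Moves the arm, as the interface text tells. Its arguments: {"type":"object","properties":{"rows":{"type":"array"},"newtons":{"type":"number"}},"required":["rows"]}

```bash
mkdir -p pics
cat > h.py <<'E'
import numpy as np, cv2
from rig import robot
def snap(c,name=None):
    s=robot.snapshot(c)
    if name: cv2.imwrite('pics/'+name+'.png',cv2.cvtColor(s['image'],cv2.COLOR_RGB2BGR))
    return s
def pix(s,pw):
    T=np.linalg.inv(s['cam_to_world']); p=T[:3,:3]@np.array(pw)+T[:3,3]
    f=210/np.tan(np.radians(s['fov_y']/2)); return np.round([s['cx']+f*p[0]/p[2],s['cy']+f*p[1]/p[2]],1)
def w(s,at): return s['cam_to_world'][:3,:3]@np.array(at)+s['cam_to_world'][:3,3]
def rep(s,c,names,fn='spot_point'):
    for n in names:
        for d in getattr(robot,fn)(n,c)[:3]:
            p=w(s,d['at']); print(c,n,round(d['p'],2),p.round(3),pix(s,p))
E
python3 - <<'E'
from h import *
print(robot.tip_reach)
o=robot.observe(); print(o['t'],o['tool_pos'],np.round(o['tool_rot'],3))
for c in ('scene','top'):
    s=snap(c,c+'0'); print(c, s['cam_to_world'][:3].round(3))
    rep(s,c,['flask','flask_heel','flask_foot','flask_cap','flask_lip','tray','tray_stop','flask_lying','dropper','small_bottle_a'])
E
```

```text
0.008
0.0 [ 0.28222332 -0.55726679  0.23851156] [[ 0.892  0.452 -0.001]
 [ 0.452 -0.892  0.001]
 [-0.    -0.001 -1.   ]]
scene [[-0.907 -0.297  0.298  0.213]
 [-0.42   0.664 -0.619  0.733]
 [-0.015 -0.687 -0.727  0.929]]
scene flask 0.89 [ 0.367  0.111 -0.   ] [333.1 297.3]
scene flask 0.71 [ 0.473  0.174 -0.005] [274.6 303.7]
scene flask 0.61 [0.571 0.039 0.001] [259.6 242.1]
scene flask_heel 0.63 [ 0.629  0.166 -0.001] [210.4 275.2]
scene flask_heel 0.6 [ 0.575  0.021 -0.002] [261.5 236.9]
scene flask_heel 0.56 [ 0.482  0.186 -0.006] [268.1 307.5]
scene flask_foot 0.92 [0.367 0.11  0.   ] [333.  296.7]
scene flask_foot 0.83 [ 0.647  0.153 -0.002] [206.4 268.2]
scene flask_foot 0.83 [ 0.471  0.173 -0.005] [275.6 304. ]
scene flask_cap 0.95 [0.572 0.047 0.161] [255.7 194.4]
scene flask_cap 0.79 [0.355 0.098 0.162] [348.  244.8]
scene flask_cap 0.74 [0.655 0.145 0.164] [196.7 213.2]
scene flask_lip 0.97 [0.639 0.156 0.162] [201.1 219.9]
scene flask_lip 0.83 [0.478 0.178 0.166] [270.5 253.1]
scene flask_lip 0.59 [0.373 0.112 0.163] [336.4 246.7]
scene tray 0.95 [ 0.53  -0.094 -0.004] [
[... 1059 characters left out ...]
ap 0.71 [0.361 0.102 0.166] [232.  308.1]
top flask_cap 0.66 [0.466 0.166 0.166] [208.1 248.8]
top flask_lip 0.93 [0.373 0.11  0.166] [228.9 301.4]
top flask_lip 0.87 [0.571 0.035 0.165] [282.8 205.4]
top flask_lip 0.71 [0.644 0.155 0.163] [229.2 162.5]
top tray 0.93 [ 0.535 -0.094 -0.   ] [335.6 242.8]
top tray_stop 0.68 [0.528 0.052 0.012] [273.1 236.7]
top flask_lying 0.93 [ 0.487  0.031 -0.001] [279.6 256.2]
top flask_lying 0.25 [0.573 0.037 0.001] [282.3 219.2]
top dropper 0.69 [ 0.693 -0.019  0.003] [312.3 173.4]
top dropper 0.59 [ 0.574  0.034 -0.   ] [283.3 218.9]
top small_bottle_a 0.64 [ 0.702 -0.148  0.002] [366.1 177.3]
top small_bottle_a 0.61 [ 0.688 -0.09   0.002] [341.5 179.4]
```

View pics/scene0.png

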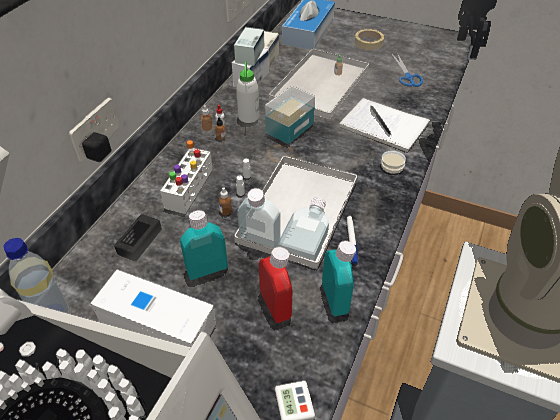

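View pics/top0.png

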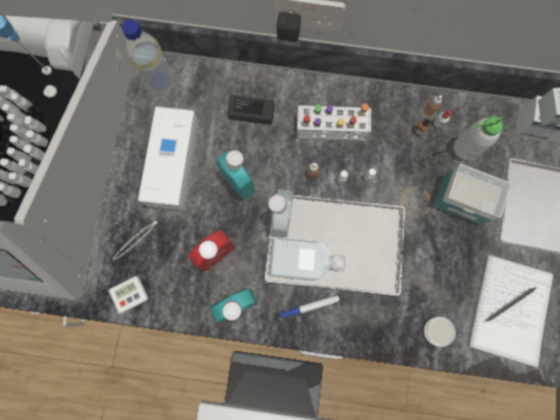

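Run:
```python
import cv2
a=cv2.imread('pics/scene0.png')[160:330,150:400]
cv2.imwrite('pics/c.png',cv2.resize(a,None,fx=3,fy=3,interpolation=cv2.INTER_CUBIC))
```

```text
(no output)
```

View pics/c.png

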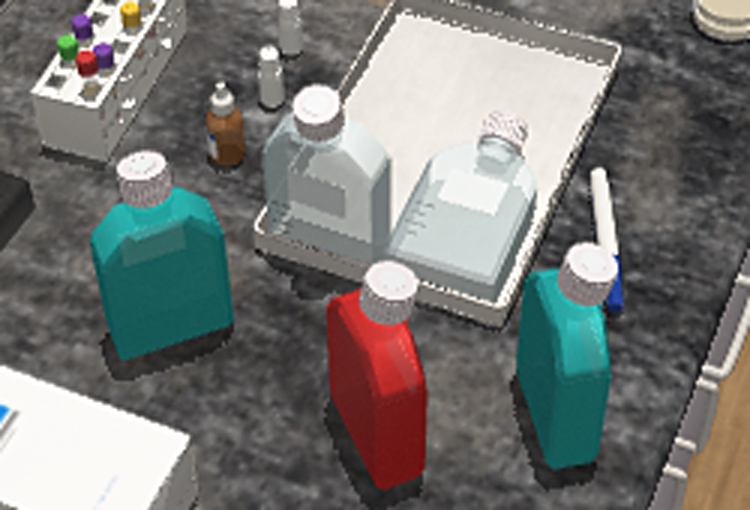

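Candidates, in scene pixels:
- Clear flask standing in the tray: cap (256,197), foot (260,240).
- Lying clear flask: (305,230).
- Turquoise flasks: (205,245) and (340,280).
- Red flask: (277,290).

I choose the clear standing one. The crop confirms it stands at the end rim, with its foot at about (0.574, 0.036) m. The brown dropper and two white bottles stand at x≈0.69 m.

The tray yaw is about 3°, so the tipping direction is about (0.05, -1.0). First I'll move above the cap with the finger closing axis along the tipping direction.

move_arm:
  rows:
    - [85,[0,0,0],[0,0,8]]
    - [85,[0,0,0],[0,0,8]]
    - [85,[0,0,0],[0,0,8]]
    - [85,[27,-49,0],[0,0,0]]
    - [85,[27,-49,0],[0,0,0]]
    - [85,[27,-49,0],[0,0,0]]
    - [85,[27,-49,0],[0,0,0]]
    - [85,[27,-49,0],[0,0,0]]
    - [85,[27,-49,0],[0,0,0]]
    - [85,[27,-49,0],[0,0,0]]

```text
t: 2.35
tool_pos: [0.4547, -0.2039, 0.2396]
tool_rot: [[0.999, 0.05, 0.001], [0.05, -0.999, -0.001], [0.001, 0.001, -1.0]]
force: [0.6, -0.6, 0.7]
gripper_width: 0.0851
gripper_force: 0.0
```

move_arm:
  rows:
    - [85,[27,-49,0],[0,0,0]]
    - [85,[27,-49,0],[0,0,0]]
    - [85,[27,-49,0],[0,0,0]]
    - [85,[27,-49,0],[0,0,0]]
    - [85,[0,0,0],[0,0,0]]

```text
t: 2.98
tool_pos: [0.553, 0.0008, 0.2393]
tool_rot: [[0.998, 0.057, 0.0], [0.057, -0.998, 0.002], [0.001, -0.002, -1.0]]
force: [-0.1, -0.1, -0.7]
gripper_width: 0.0854
gripper_force: 0.0
```

Run:
```python
from h import *
o=robot.observe(); print(o['t'],robot.tip_reach,o['tool_pos'],np.round(o['tool_rot'],3).tolist(),o['force'])
for c in ('scene','top'):
    s=snap(c,c+'1')
    rep(s,c,['flask_cap','flask_foot','flask_lip'])
    if c=='top':
        f=210/np.tan(np.radians(s['fov_y']/2))
        for u,v in ((267,284),(402,294),(405,203)):
            d=s['cam_to_world'][:3,:3]@np.array([(u-s['cx'])/f,(v-s['cy'])/f,1]); C=s['cam_to_world'][:3,3]
            print(u,v,(C+d*(0.022-C[2])/d[2]).round(4))
```

```text
2.975 0.008 [0.55295941 0.00080832 0.23929605] [[0.998, 0.057, 0.0], [0.057, -0.998, 0.002], [0.001, -0.002, -1.0]] [-0.11537547 -0.08864333 -0.69370175]
scene flask_cap 0.93 [0.572 0.047 0.161] [255.5 194.5]
scene flask_cap 0.9 [0.658 0.146 0.16 ] [195.  214.7]
scene flask_cap 0.88 [0.358 0.098 0.161] [346.3 244.5]
scene flask_foot 0.83 [ 0.476  0.176 -0.001] [272.7 303.2]
scene flask_foot 0.73 [ 0.648  0.154 -0.007] [205.9 269.7]
scene flask_foot 0.66 [ 0.369  0.11  -0.001] [332.2 296.6]
scene flask_lip 0.87 [0.37  0.11  0.165] [338.1 245.9]
scene flask_lip 0.77 [0.574 0.033 0.166] [257.7 188. ]
scene flask_lip 0.72 [0.476 0.179 0.165] [271.3 254. ]
top flask_cap 0.98 [0.466 0.167 0.166] [207.8 248.5]
top flask_cap 0.94 [0.359 0.102 0.165] [232.  309.6]
top flask_cap 0.85 [0.659 0.146 0.161] [234.8 156.4]
top flask_foot 0.84 [0.47  0.174 0.001] [217.2 254.8]
top flask_foot 0.74 [ 0.648  0.15  -0.003] [239.6 182.6]
top flask_foot 0.69 [ 0.367  0.112 -0.003] [236.8 303.7]
top flask_lip 0.91 [0.369 0.111 0.168] [228.2 303.5]
top flask_lip 0.8 [0.645 0.155 0.165] [228.9 162.1]
top flask_lip 0.62 [0.479 0.18  0.164] [202.5 241.2]
267 284 [0.4191 0.0493 0.022 ]
402 294 [ 0.4388 -0.2513  0.022 ]
405 203 [ 0.6466 -0.2405  0.022 ]
```

The flask estimates agree across both looks, and the tray corners give a yaw of 3.4°, which matches the tool. Next I'll straddle the cap and narrow the fingers without touching it.

move_arm:
  rows:
    - [85,[22,-43,0],[0,0,0]]
    - [85,[0,0,0],[0,0,0]]
    - [85,[0,0,30],[0,0,0]]
    - [85,[0,0,30],[0,0,0]]
    - [85,[0,0,15],[0,0,0]]
    - [85,[0,0,15],[0,0,0]]
    - [58,[0,0,0],[0,0,0]]
    - [58,[0,0,0],[0,0,0]]
    - [58,[0,0,0],[0,0,0]]
    - [58,[0,0,0],[0,0,0]]
  newtons: 20

```text
t: 4.62
tool_pos: [0.5722, 0.0396, 0.1498]
tool_rot: [[0.999, 0.05, 0.001], [0.05, -0.999, -0.0], [0.001, 0.0, -1.0]]
force: [0.1, -0.9, 0.7]
gripper_width: 0.0581
gripper_force: 0.0
```

Run:
```python
from h import *
o=robot.observe(); print(o['t'],robot.tip_reach,o['tool_pos'],o['force'],o['gripper_width'])
a=snap('scene')['image'][130:290,180:380]; b=snap('top')['image'][140:300,200:400]
cv2.imwrite('pics/d.png',cv2.resize(cv2.cvtColor(np.hstack([a,b]),cv2.COLOR_RGB2BGR),None,fx=2,fy=2,interpolation=cv2.INTER_CUBIC))
```

```text
4.625 0.008 [0.57223081 0.03962732 0.14980885] [ 0.13953676 -0.91370449  0.71006667] 0.05811911133090618
```

View pics/d.png

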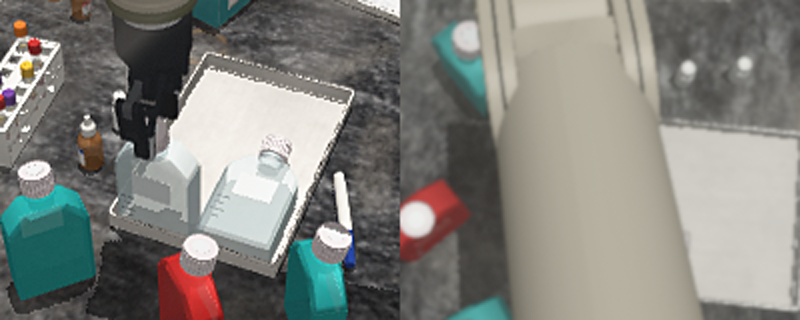

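The cap sits between the two fingers: in the left crop they are at (130,125) on either side of it. Next I'll rotate the tool about the heel edge in small steps, with the rear finger pushing and the front finger ready to catch.

move_arm:
  rows:
    - [58,[0,4.5,-0.6],[1.75,0,0]]
    - [58,[0,4.5,-0.6],[1.75,0,0]]
    - [58,[0,4.5,-0.6],[1.75,0,0]]
    - [58,[0,4.5,-0.6],[1.75,0,0]]
    - [58,[0,4.5,-0.6],[1.75,0,0]]
    - [58,[0,4.5,-0.6],[1.75,0,0]]
    - [58,[0,4.5,-0.6],[1.75,0,0]]
    - [58,[0,4.5,-0.6],[1.75,0,0]]

```text
t: 5.72
tool_pos: [0.5738, 0.0031, 0.1502]
tool_rot: [[0.999, 0.048, -0.012], [0.05, -0.969, 0.243], [0.0, -0.244, -0.97]]
force: [-0.6, 0.8, 0.0]
gripper_width: 0.0579
gripper_force: 0.0
```

Run:
```python
from h import *
o=robot.observe(); print(o['t'],o['tool_pos'],o['force'])
for c in ('scene','top'):
    s=snap(c)
    rep(s,c,['flask_cap','flask_heel','flask_lip','flask_foot'])
    if c=='scene': cv2.imwrite('pics/e.png',cv2.resize(cv2.cvtColor(s['image'][130:290,180:380],cv2.COLOR_RGB2BGR),None,fx=3,fy=3,interpolation=cv2.INTER_CUBIC))
```

```text
5.725 [0.57380004 0.0030998  0.15021201] [-0.58456589  0.84247325  0.04360422]
scene flask_cap 0.96 [0.57  0.008 0.165] [264.4 181.6]
scene flask_cap 0.89 [0.356 0.099 0.163] [347.  244.7]
scene flask_cap 0.84 [0.46  0.172 0.16 ] [280.5 255.9]
scene flask_heel 0.79 [0.576 0.025 0.001] [260.3 237.1]
scene flask_heel 0.73 [ 0.633  0.165 -0.004] [209.4 274.9]
scene flask_heel 0.57 [ 0.48   0.188 -0.004] [268.6 307.6]
scene flask_lip 0.87 [0.641 0.154 0.16 ] [200.7 219.8]
scene flask_lip 0.76 [ 0.572 -0.003  0.163] [265.8 178.5]
scene flask_lip 0.66 [0.476 0.176 0.167] [272.1 252.3]
scene flask_foot 0.97 [ 0.366  0.107 -0.002] [333.9 296.4]
scene flask_foot 0.92 [ 0.47   0.178 -0.005] [274.9 305.7]
scene flask_foot 0.91 [ 0.645  0.154 -0.005] [207.  269.8]
top flask_cap 0.96 [0.465 0.168 0.168] [207.1 249.2]
top flask_cap 0.96 [0.361 0.105 0.164] [230.9 308.4]
top flask_cap 0.82 [ 0.57  -0.012  0.168] [306.6 208.8]
top flask_heel 0.97 [ 0.573  0.014 -0.   ] [291.7 220.5]
top flask_heel 0.85 [0.632 0.16  0.003] [234.4 187.9]
top flask_heel 0.69 [0.485 0.188 0.002] [212.2 247.3]
top flask_lip 0.9 [0.373 0.113 0.164] [227.5 301.2]
top flask_lip 0.84 [ 0.573 -0.023  0.16 ] [311.6 208.8]
top flask_lip 0.57 [0.478 0.181 0.165] [201.9 241.8]
top flask_foot 0.84 [0.471 0.174 0.001] [217.2 254.4]
top flask_foot 0.78 [0.648 0.154 0.001] [238.1 181.8]
top flask_foot 0.73 [ 0.368  0.11  -0.002] [237.4 303.4]
```

View pics/e.png

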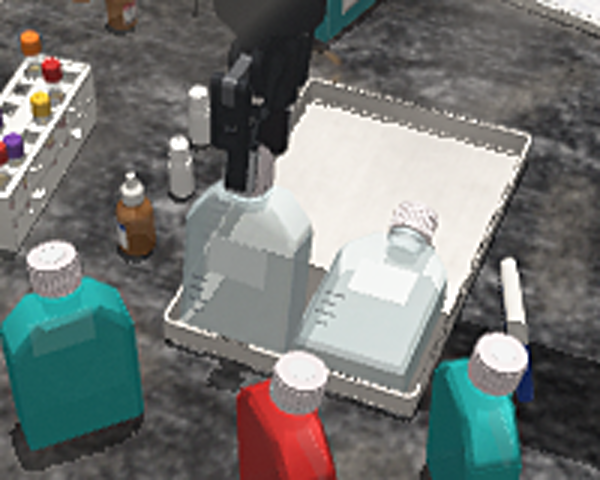

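The flask leans about 14° on the rear finger with its heel in place, cap at about crop (262,172). I'll continue through the balance point.

move_arm:
  rows:
    - [58,[0,3.9,-0.6],[1.5,0,0]]
    - [58,[0,3.9,-0.6],[1.5,0,0]]
    - [58,[0,2.6,-0.4],[1.0,0,0]]
    - [58,[0,2.6,-0.4],[1.0,0,0]]
    - [58,[0,2.6,-0.4],[1.0,0,0]]
    - [58,[0,2.6,-0.4],[1.0,0,0]]
    - [58,[0,2.6,-0.4],[1.0,0,0]]
    - [58,[0,2.6,-0.4],[1.0,0,0]]
    - [58,[0,2.6,-0.4],[1.0,0,0]]

```text
t: 7.35
tool_pos: [0.5751, -0.0226, 0.1458]
tool_rot: [[0.999, 0.046, -0.02], [0.05, -0.912, 0.407], [0.0, -0.408, -0.913]]
force: [0.4, -0.2, -0.1]
gripper_width: 0.058
gripper_force: 0.1
```

```bash
cat > m.py <<'E'
from h import *
o=robot.observe(); print(o['t'],o['tool_pos'],o['force'])
R=o['tool_rot'];H=np.array([.575,.018,.002]); print('lean',np.degrees(np.arctan2(R[1][2],-R[2][2])),'heel in tool mm',(np.array(R).T@(H-o['tool_pos'])*1e3).round(1))
for c in ('scene','top'):
    s=snap(c)
    for n in ('flask_cap','flask_heel','flask_lip'):
        for d in getattr(robot,'spot_point')(n,c)[:6]:
            p=w(s,d['at'])
            if abs(p[0]-.575)<.03 and p[1]<.06: print(c,n,round(d['p'],2),p.round(3))
E
python3 m.py
```

```text
7.35 [ 0.57508054 -0.02260762  0.14580179] [ 0.40890811 -0.24232419 -0.05568504]
lean 24.033034984637837 heel in tool mm [  1.9  21.6 147.8]
scene flask_cap 0.79 [ 0.574 -0.041  0.155]
scene flask_heel 0.54 [0.573 0.033 0.011]
scene flask_lip 0.95 [ 0.57  -0.053  0.15 ]
top flask_cap 0.68 [ 0.571 -0.041  0.16 ]
top flask_heel 0.91 [0.574 0.014 0.   ]
top flask_lip 0.74 [0.575 0.034 0.009]
top flask_lip 0.62 [ 0.571 -0.05   0.148]
```

The flask has passed over and now rests on the front finger at about 31° lean, heel unmoved. I'll lower further, rotating rigidly to a tool lean of about 39° while backing off slightly.

move_arm:
  rows:
    - [58,[0,3.9,-1.0],[1.5,0,0]]
    - [58,[0,3.9,-1.0],[1.5,0,0]]
    - [58,[0,3.9,-1.0],[1.5,0,0]]
    - [58,[0,3.9,-1.0],[1.5,0,0]]
    - [58,[0,3.9,-1.0],[1.5,0,0]]
    - [58,[0,3.9,-1.0],[1.5,0,0]]
    - [58,[0,3.9,-1.0],[1.5,0,0]]
    - [58,[0,3.9,-1.0],[1.5,0,0]]
    - [58,[0,3.9,-1.0],[1.5,0,0]]
    - [58,[0,3.9,-1.0],[1.5,0,0]]

```text
t: 9.0
tool_pos: [0.577, -0.0612, 0.1344]
tool_rot: [[0.999, 0.039, -0.031], [0.05, -0.775, 0.63], [0.0, -0.631, -0.776]]
force: [1.0, 0.2, 0.4]
gripper_width: 0.058
gripper_force: 0.2
```

```bash
python3 m.py
```

```text
9.0 [ 0.57701629 -0.06115567  0.13440317] [1.00033429 0.15586031 0.3784649 ]
lean 39.06109682638147 heel in tool mm [  1.9  22.1 152.7]
scene flask_cap 0.94 [ 0.572 -0.079  0.133]
scene flask_heel 0.6 [0.575 0.024 0.001]
scene flask_lip 0.82 [ 0.571 -0.092  0.124]
top flask_cap 0.79 [ 0.568 -0.074  0.139]
top flask_heel 0.6 [0.574 0.015 0.002]
top flask_lip 0.62 [ 0.571 -0.088  0.125]
```

Lean is about 46° and forces are tiny. I'll continue along the lip's arc with the tool lean held near 42°.

move_arm:
  rows:
    - [58,[0,3.9,-1.0],[1.5,0,0]]
    - [58,[0,3.9,-1.0],[1.5,0,0]]
    - [58,[0,5.8,-0.1],[0,0,0]]
    - [58,[0,5.8,0.1],[0,0,0]]
    - [58,[0,5.7,0.3],[0,0,0]]
    - [58,[0,5.7,0.5],[0,0,0]]
    - [58,[0,5.7,0.7],[0,0,0]]
    - [58,[0,5.6,0.9],[0,0,0]]
    - [58,[0,5.6,1.1],[0,0,0]]
    - [58,[0,5.5,1.3],[0,0,0]]

```text
t: 10.65
tool_pos: [0.5789, -0.0989, 0.0968]
tool_rot: [[0.999, 0.037, -0.033], [0.05, -0.742, 0.668], [0.0, -0.669, -0.743]]
force: [0.0, -0.2, -0.8]
gripper_width: 0.0578
gripper_force: 0.2
```

```bash
python3 m.py
```

```text
10.65 [ 0.57891588 -0.09887846  0.0968198 ] [ 0.04276636 -0.22044274 -0.78915373]
lean 41.959457573507585 heel in tool mm [  1.9 -23.5 148.7]
scene flask_cap 0.83 [ 0.577 -0.119  0.096]
scene flask_heel 0.6 [ 0.574  0.024 -0.001]
scene flask_lip 0.94 [ 0.573 -0.127  0.082]
top flask_cap 0.85 [ 0.572 -0.116  0.098]
top flask_heel 0.69 [0.571 0.017 0.003]
top flask_lip 0.62 [ 0.573 -0.122  0.081]
```

move_arm:
  rows:
    - [58,[0,5.4,2.0],[0,0,0]]
    - [58,[0,5.4,2.2],[0,0,0]]
    - [58,[0,5.3,2.4],[0,0,0]]
    - [58,[0,5.2,2.5],[0,0,0]]
    - [58,[0,5.1,2.7],[0,0,0]]
    - [58,[0,5.0,2.9],[0,0,0]]
    - [58,[0,4.9,3.1],[0,0,0]]

```text
t: 11.92
tool_pos: [0.5796, -0.1138, 0.0592]
tool_rot: [[0.999, 0.037, -0.033], [0.05, -0.742, 0.668], [0.0, -0.669, -0.743]]
force: [-1.0, -0.4, -0.1]
gripper_width: 0.0579
gripper_force: 0.3
```

```bash
python3 m.py
python3 - <<'E'
from h import *
s=snap('scene'); cv2.imwrite('pics/f.png',cv2.resize(cv2.cvtColor(s['image'][130:290,180:380],cv2.COLOR_RGB2BGR),None,fx=3,fy=3,interpolation=cv2.INTER_CUBIC))
E
```

```text
11.925 [ 0.57963269 -0.11382056  0.05921653] [-0.96197855 -0.40184131 -0.086044  ]
lean 41.9628533262075 heel in tool mm [  1.9 -59.7 130.8]
scene flask_cap 0.75 [ 0.573 -0.134  0.057]
scene flask_heel 0.82 [ 0.572  0.023 -0.002]
scene flask_lip 0.72 [ 0.572 -0.14   0.044]
top flask_cap 0.9 [ 0.573 -0.134  0.064]
top flask_heel 0.66 [0.574 0.014 0.002]
top flask_lip 0.93 [ 0.575 -0.141  0.043]
```

View pics/f.png

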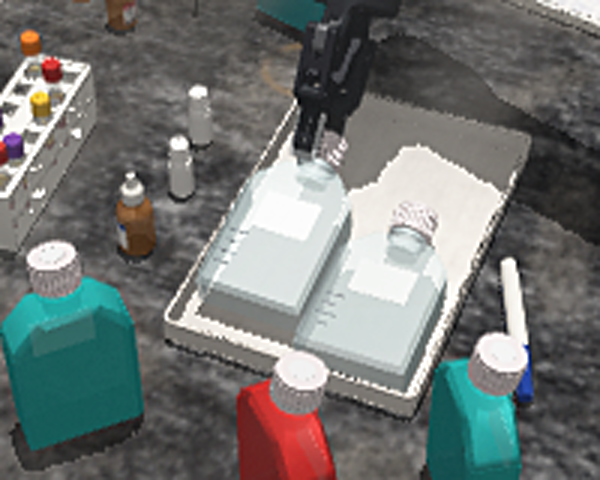

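The flask is at about 80°, with the finger under the cap's front edge and the rear finger clear above. Now I'll lower it carefully over the last part.

move_arm:
  rows:
    - [58,[0,3.6,2.5],[0,0,0]]
    - [58,[0,3.5,2.6],[0,0,0]]
    - [58,[0,3.4,2.6],[0,0,0]]
    - [58,[0,3.4,2.7],[0,0,0]]
    - [58,[0,0,0],[0,0,0]]

```text
t: 13.0
tool_pos: [0.5796, -0.1171, 0.0421]
tool_rot: [[0.999, 0.037, -0.034], [0.05, -0.742, 0.668], [-0.001, -0.669, -0.743]]
force: [-0.0, -0.6, -0.3]
gripper_width: 0.0581
gripper_force: 0.3
```

```bash
python3 m.py
```

```text
13.0 [ 0.5795926  -0.11710197  0.04212163] [-0.00780094 -0.58946546 -0.28485973]
lean 41.979971441392756 heel in tool mm [  2.2 -73.6 120.3]
scene flask_cap 0.7 [ 0.573 -0.142  0.042]
scene flask_heel 0.58 [0.575 0.024 0.   ]
scene flask_lip 0.78 [ 0.572 -0.141  0.026]
top flask_cap 0.29 [0.572 0.02  0.017]
top flask_heel 0.93 [0.574 0.015 0.   ]
top flask_lip 0.88 [ 0.575 -0.142  0.026]
```

move_arm:
  rows:
    - [58,[0,2.2,1.9],[0,0,0]]
    - [58,[0,1.1,-1.0],[0,0,0]]
    - [58,[0,1.1,-1.0],[0,0,0]]
    - [58,[0,1.1,-1.0],[0,0,0]]
    - [58,[0,1.1,-1.0],[0,0,0]]
    - [58,[0,1.1,-1.0],[0,0,0]]
    - [58,[0,1.1,-1.0],[0,0,0]]
    - [58,[0,1.1,-1.0],[0,0,0]]
    - [58,[0,1.1,-1.0],[0,0,0]]
    - [58,[0,0,0],[0,0,0]]

```text
t: 14.65
tool_pos: [0.5805, -0.1294, 0.0398]
tool_rot: [[0.999, 0.037, -0.033], [0.05, -0.742, 0.668], [0.0, -0.669, -0.743]]
force: [0.9, 0.3, 0.7]
gripper_width: 0.0579
gripper_force: 0.0
```

```bash
python3 m.py
```

```text
14.65 [ 0.58047839 -0.12944069  0.03979088] [0.8685673  0.29591282 0.71497911]
lean 41.95991889356998 heel in tool mm [  1.9 -84.4 126.8]
scene flask_cap 0.83 [ 0.572 -0.145  0.029]
scene flask_heel 0.88 [0.574 0.022 0.   ]
scene flask_lip 0.85 [ 0.576 -0.143  0.015]
scene flask_lip 0.2 [0.572 0.02  0.019]
top flask_cap 0.77 [ 0.574 -0.14   0.033]
top flask_lip 0.71 [ 0.575 -0.144  0.011]
```

The flask lies flat: lip at z≈0.013 and cap centre at z≈0.03, with no force on the fingers. I'll back out along the fingers, turn the tool upright and close it.

move_arm:
  rows:
    - [58,[0,0,-15],[0,0,0]]
    - [58,[0,0,-30],[0,0,0]]
    - [58,[0,0,-30],[0,0,0]]
    - [0,[0,0,0],[-10.5,0,0]]
    - [0,[0,0,0],[-10.5,0,0]]
    - [0,[0,0,0],[-10.5,0,0]]
    - [0,[0,0,0],[-10.5,0,0]]
    - [0,[0,0,0],[0,0,0]]
    - [0,[0,0,0],[0,0,0]]

```text
t: 16.18
tool_pos: [0.583, -0.1802, 0.0961]
tool_rot: [[0.999, 0.049, 0.0], [0.049, -0.999, 0.001], [0.0, -0.001, -1.0]]
force: [0.1, -0.3, -0.5]
gripper_width: 0.0002
gripper_force: 0.0
```

```bash
python3 m.py
python3 - <<'E'
from h import *
print(np.round(robot.observe()['tool_rot'],3).tolist(),robot.observe()['gripper_width'])
for c in ('scene','top'):
  s=snap(c); rep(s,c,['tray_stop','flask_foot','flask_lying'])
a=s['image'][140:320,220:460]
cv2.imwrite('pics/g.png',cv2.resize(cv2.cvtColor(a,cv2.COLOR_RGB2BGR),None,fx=3,fy=3,interpolation=cv2.INTER_CUBIC))
E
```

```text
16.175 [ 0.58298313 -0.18021729  0.09614014] [ 0.06475158 -0.27860874 -0.51927917]
lean 0.03249444651445957 heel in tool mm [   1.7 -198.3   94.3]
scene flask_cap 0.76 [ 0.572 -0.143  0.029]
scene flask_heel 0.95 [ 0.574  0.021 -0.001]
scene flask_lip 0.91 [ 0.574 -0.145  0.014]
scene flask_lip 0.54 [ 0.574  0.022 -0.   ]
top flask_cap 0.56 [ 0.571 -0.144  0.035]
top flask_heel 0.96 [0.577 0.017 0.004]
top flask_heel 0.17 [0.573 0.02  0.019]
[[0.999, 0.049, -0.0], [0.049, -0.999, 0.0], [-0.0, -0.0, -1.0]] 0.0001699417364144601
scene tray_stop 0.64 [0.52  0.06  0.013] [276.5 252.5]
scene flask_foot 0.67 [ 0.469  0.174 -0.003] [276.  303.9]
scene flask_foot 0.65 [ 0.366  0.106 -0.002] [334.3 295.9]
scene flask_foot 0.55 [ 0.648  0.153 -0.003] [206.  268.4]
scene flask_lying 0.82 [0.479 0.029 0.005] [298.5 250.8]
scene flask_lying 0.34 [ 0.573 -0.143  0.015] [290.7 187. ]
scene flask_lying 0.23 [ 0.699 -0.154 -0.002] [247.5 175.4]
top tray_stop 0.76 [0.525 0.057 0.014] [270.6 237.5]
top tray_stop 0.32 [ 0.57  -0.146  0.013] [360.2 230.4]
top flask_foot 0.96 [ 0.366  0.11  -0.001] [237.3 304.3]
top flask_foot 0.89 [0.577 0.02  0.017] [289.6 217.3]
top flask_foot 0.66 [ 0.65   0.152 -0.   ] [239.1 181.4]
top flask_lying 0.62 [ 0.485  0.029 -0.003] [280.  257.2]
```

View pics/g.png

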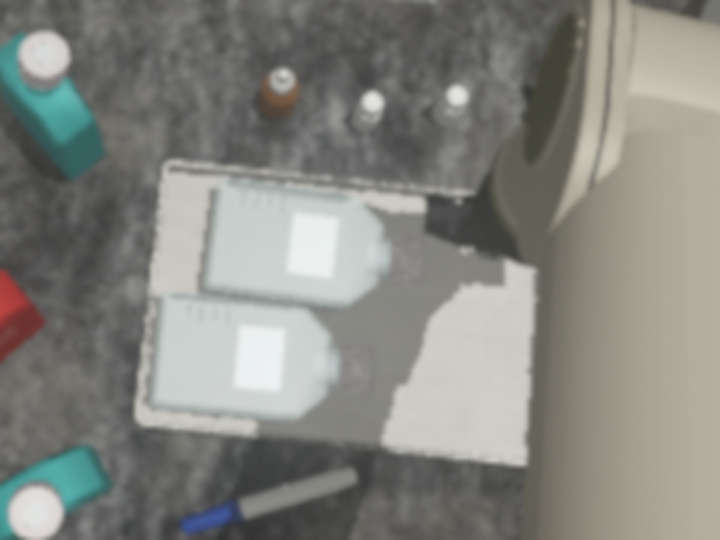

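The top view shows the flask flat beside the other one, cap at crop (405,262), and about 36 mm short of the rim. Nothing else has moved. I'll centre on the cap, descend and push.

move_arm:
  rows:
    - [0,[-8,0,25],[0,0,0]]
    - [0,[0,0,30],[0,0,0]]
    - [0,[0,0,21],[0,0,0]]
    - [0,[0,-5,0],[0,0,0]]
    - [0,[0,-5,0],[0,0,0]]
    - [0,[0,-5,0],[0,0,0]]
    - [0,[0,-4,0],[0,0,0]]
    - [0,[0,-4,0],[0,0,0]]
    - [0,[0,-4,0],[0,0,0]]
    - [0,[0,-4,0],[0,0,0]]

```text
t: 18.23
tool_pos: [0.5737, -0.1492, 0.0199]
tool_rot: [[0.999, 0.049, 0.001], [0.049, -0.999, -0.001], [0.001, 0.001, -1.0]]
force: [-0.7, -2.3, 3.0]
gripper_width: -0.0001
gripper_force: 1.6
```

move_arm:
  rows:
    - [0,[0,-4,0],[0,0,0]]
    - [0,[0,-4,0],[0,0,0]]
    - [0,[0,-4,0],[0,0,0]]

```text
t: 18.6
tool_pos: [0.5728, -0.1368, 0.0196]
tool_rot: [[0.999, 0.05, 0.0], [0.05, -0.999, -0.0], [0.0, 0.0, -1.0]]
force: [0.3, -2.7, 3.1]
gripper_width: -0.0003
gripper_force: 1.7
```

```bash
python3 m.py
```

```text
18.6 [ 0.57284752 -0.13678234  0.01956513] [ 0.28951192 -2.67049259  3.11017444]
lean -0.013821124461800258 heel in tool mm [   9.9 -154.5   17.5]
scene flask_cap 0.7 [ 0.571 -0.122  0.027]
scene flask_heel 0.56 [ 0.575  0.044 -0.   ]
scene flask_lip 0.77 [ 0.573 -0.124  0.015]
top flask_cap 0.7 [ 0.574 -0.119  0.034]
top flask_heel 0.85 [0.574 0.039 0.   ]
top flask_lip 0.58 [ 0.572 -0.12   0.012]
```

move_arm:
  rows:
    - [0,[0,-3,0],[0,0,0]]
    - [0,[0,-3,0],[0,0,0]]
    - [0,[0,-3,0],[0,0,0]]
    - [0,[0,-2,0],[0,0,0]]

```text
t: 19.5
tool_pos: [0.5722, -0.1256, 0.0195]
tool_rot: [[0.999, 0.05, 0.0], [0.05, -0.999, -0.0], [0.0, 0.0, -1.0]]
force: [0.0, -0.2, -0.8]
gripper_width: 0.0
gripper_force: 0.3
```

move_arm:
  rows:
    - [0,[0,-1.5,0],[0,0,0]]
    - [0,[0,-1.5,0],[0,0,0]]

```text
t: 19.75
tool_pos: [0.5721, -0.1229, 0.0195]
tool_rot: [[0.999, 0.05, 0.0], [0.05, -0.999, -0.0], [0.0, 0.0, -1.0]]
force: [-0.4, -0.7, -0.5]
gripper_width: -0.0003
gripper_force: 0.3
```

```bash
python3 m.py
```

```text
19.75 [ 0.57209774 -0.12287736  0.01949973] [-0.39664997 -0.6750546  -0.49773959]
lean -0.007040606255261196 heel in tool mm [   9.9 -140.6   17.5]
scene flask_cap 0.87 [ 0.572 -0.111  0.028]
scene flask_heel 0.67 [ 0.571  0.059 -0.001]
scene flask_lip 0.66 [ 0.574 -0.111  0.011]
top flask_cap 0.7 [ 0.57  -0.108  0.036]
top flask_heel 0.9 [0.572 0.054 0.003]
top flask_lip 0.94 [ 0.573 -0.109  0.013]
```

Close to the rim. I'll push in 1 mm steps until the force rises.

move_arm:
  rows:
    - [0,[0,-1,0],[0,0,0]]
    - [0,[0,-1,0],[0,0,0]]

```text
t: 20.4
tool_pos: [0.572, -0.1211, 0.0195]
tool_rot: [[0.999, 0.05, 0.0], [0.05, -0.999, -0.0], [0.0, 0.0, -1.0]]
force: [0.7, -2.8, -0.6]
gripper_width: -0.0002
gripper_force: 1.3
```

move_arm:
  rows:
    - [0,[0,-1,0],[0,0,0]]
    - [0,[0,-1,0],[0,0,0]]

```text
t: 20.65
tool_pos: [0.5723, -0.1207, 0.0198]
tool_rot: [[0.999, 0.049, 0.001], [0.049, -0.999, -0.002], [0.001, 0.002, -1.0]]
force: [1.7, -8.9, -0.1]
gripper_width: 0.0001
gripper_force: 3.9
```

move_arm:
  rows:
    - [0,[0,-1,0],[0,0,0]]
    - [0,[0,0,0],[0,0,0]]

```text
t: 20.9
tool_pos: [0.5725, -0.1205, 0.02]
tool_rot: [[0.999, 0.048, 0.002], [0.048, -0.999, -0.003], [0.002, 0.003, -1.0]]
force: [2.9, -8.8, -0.8]
gripper_width: 0.0001
gripper_force: 4.3
```

move_arm:
  rows:
    - [0,[0,-1,0],[0,0,0]]
    - [0,[0,-1,0],[0,0,0]]
    - [0,[0,0,0],[0,0,0]]

```text
t: 21.28
tool_pos: [0.5728, -0.1203, 0.0203]
tool_rot: [[0.999, 0.047, 0.003], [0.047, -0.999, -0.005], [0.003, 0.005, -1.0]]
force: [3.7, -14.0, 0.2]
gripper_width: -0.0005
gripper_force: 6.7
```

```bash
python3 m.py
python3 - <<'E'
from h import *
s=snap('top'); a=s['image'][160:300,240:440]
rep(s,'top',['flask_lying','tray_stop','flask_foot'])
cv2.imwrite('pics/i.png',cv2.resize(cv2.cvtColor(a,cv2.COLOR_RGB2BGR),None,fx=4,fy=4,interpolation=cv2.INTER_CUBIC))
E
```

```text
21.275 [ 0.5727594  -0.12026539  0.02030656] [  3.65400333 -14.02887347   0.17291954]
lean -0.2683190559804849 heel in tool mm [   8.6 -138.1   17.7]
scene flask_cap 0.61 [ 0.574 -0.106  0.028]
scene flask_lip 0.64 [ 0.573 -0.105  0.013]
top flask_cap 0.84 [ 0.574 -0.104  0.034]
top flask_heel 0.74 [ 0.572 -0.106  0.013]
top flask_heel 0.65 [ 0.572  0.054 -0.   ]
top flask_lip 0.63 [ 0.571 -0.107  0.012]
top flask_lip 0.63 [0.571 0.059 0.015]
top flask_lying 0.88 [0.484 0.032 0.003] [278.7 257. ]
top tray_stop 0.94 [0.528 0.055 0.014] [271.4 236.3]
top flask_foot 0.84 [ 0.649  0.151 -0.003] [239.4 182. ]
top flask_foot 0.77 [0.47  0.173 0.005] [217.1 254.5]
top flask_foot 0.73 [0.573 0.058 0.018] [273.1 216.6]
```

View pics/i.png

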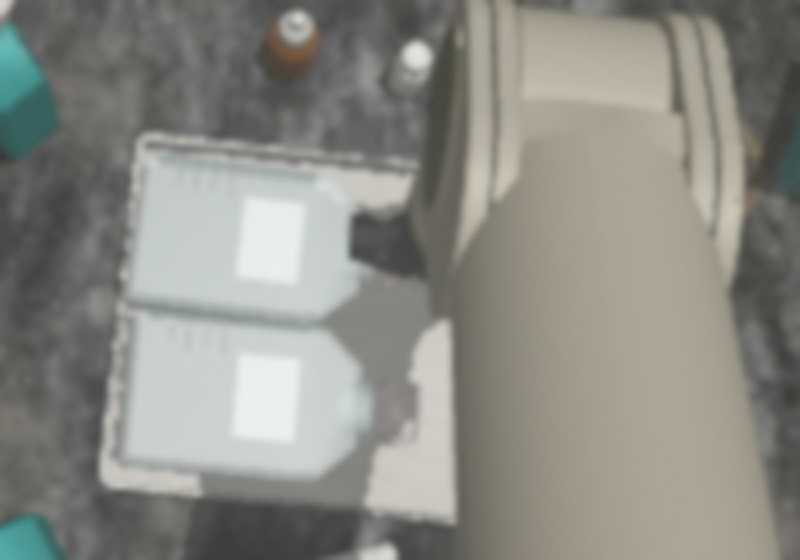

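The foot is at the rim, and the push force has built to 14 N. A sideways force on the tool suggests some yaw is held by friction. I'll back off, shift sideways and re-push to square it.

move_arm:
  rows:
    - [0,[0,6,0],[0,0,0]]
    - [0,[0,6,0],[0,0,0]]
    - [0,[8,0,0],[0,0,0]]
    - [0,[0,-4,0],[0,0,0]]
    - [0,[0,-3,0],[0,0,0]]
    - [0,[0,-3,0],[0,0,0]]
    - [0,[0,-1,0],[0,0,0]]
    - [0,[0,-1,0],[0,0,0]]
    - [0,[0,0,0],[0,0,0]]

```text
t: 23.0
tool_pos: [0.5809, -0.12, 0.0205]
tool_rot: [[0.999, 0.047, 0.003], [0.047, -0.999, -0.005], [0.003, 0.005, -1.0]]
force: [5.3, -13.2, 0.4]
gripper_width: -0.0001
gripper_force: 6.9
```

move_arm:
  rows:
    - [0,[0,8,0],[0,0,0]]
    - [0,[0,20,0],[0,0,0]]
    - [0,[0,10,-40],[0,0,0]]
    - [0,[0,10,-50],[0,0,0]]
    - [0,[0,50,-20],[0,0,0]]
    - [0,[0,50,0],[0,0,0]]
    - [0,[0,50,0],[0,0,0]]
    - [0,[0,50,0],[0,0,0]]
    - [0,[0,0,0],[0,0,0]]

```text
t: 24.12
tool_pos: [0.5897, -0.3694, 0.1285]
tool_rot: [[0.999, 0.043, -0.002], [0.043, -0.999, -0.002], [-0.002, 0.002, -1.0]]
force: [0.6, 0.1, -1.0]
gripper_width: -0.0002
gripper_force: 0.0
```

```bash
python3 m.py
python3 - <<'E'
from h import *
for c in ('scene','top'):
    s=snap(c); rep(s,c,['flask_lying','dropper','small_bottle_a'])
a=s['image'][180:300,250:410]
cv2.imwrite('pics/j.png',cv2.resize(cv2.cvtColor(a,cv2.COLOR_RGB2BGR),None,fx=5,fy=5,interpolation=cv2.INTER_CUBIC))
E
```

```text
24.125 [ 0.58965863 -0.3693675   0.12851075] [ 0.64336677  0.09929255 -1.00982357]
lean -0.10327916677375466 heel in tool mm [   2.3 -387.9  125.8]
scene flask_cap 0.81 [ 0.572 -0.105  0.028]
scene flask_heel 0.69 [ 0.574  0.06  -0.003]
scene flask_lip 0.61 [ 0.573 -0.107  0.014]
top flask_cap 0.86 [ 0.57  -0.106  0.034]
top flask_heel 0.91 [0.572 0.053 0.003]
scene flask_lying 0.84 [0.483 0.027 0.003] [297.6 250. ]
scene dropper 0.74 [ 0.691 -0.015 -0.002] [224.9 211.7]
scene small_bottle_a 0.56 [ 0.702 -0.153 -0.001] [246.2 174.8]
scene small_bottle_a 0.48 [ 0.69  -0.086 -0.003] [238.6 193.3]
top flask_lying 0.75 [ 0.483  0.03  -0.002] [279.6 258. ]
top dropper 0.48 [ 0.691 -0.021 -0.   ] [312.8 174.9]
top dropper 0.27 [ 0.699 -0.147  0.002] [365.7 178.2]
top small_bottle_a 0.51 [ 0.688 -0.092  0.007] [342.5 179. ]
top small_bottle_a 0.5 [ 0.704 -0.148  0.003] [366.2 176.3]
```

View pics/j.png

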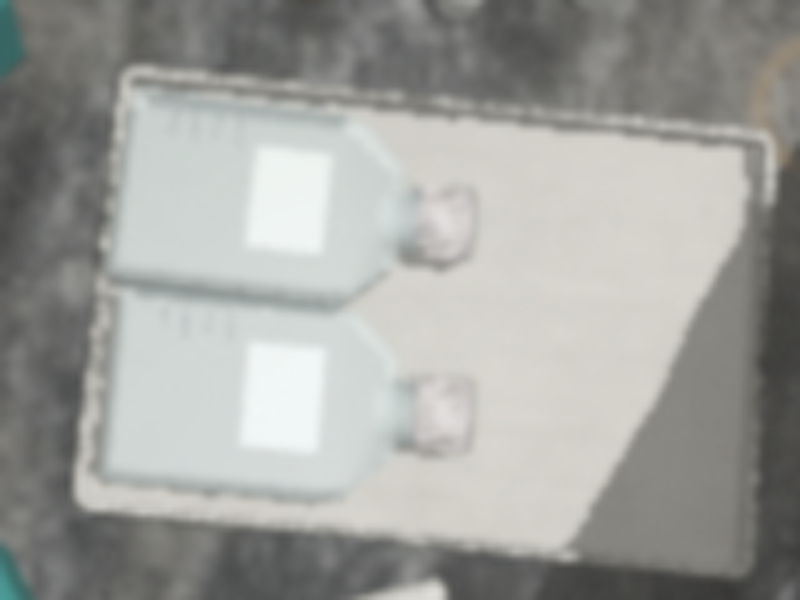

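The flask lies at the rim and everything else is in place, but its axis looks a degree or more off the tray's. I'll measure it by back-projecting edges.

Run:
```python
from h import *
s=snap('top'); f=210/np.tan(np.radians(s['fov_y']/2)); C=s['cam_to_world'][:3,3]
g=cv2.cvtColor(s['image'],cv2.COLOR_RGB2GRAY)
def bp(u,v,z):
    d=s['cam_to_world'][:3,:3]@np.array([(u-s['cx'])/f,(v-s['cy'])/f,1]); return C+d*(z-C[2])/d[2]
def yaw(a,b,z,n):
    p,q=bp(250+a[0]/5,180+a[1]/5,z),bp(250+b[0]/5,180+b[1]/5,z); d=p-q
    print(n,p.round(4),q.round(4),'yaw of +y',np.degrees(np.arctan2(-d[0],d[1])).round(2))
yaw((130,72),(770,135),.022,'rim+x'); yaw((85,510),(750,572),.022,'rim-x')
yaw((120,185),(447,225),.034,'flask mid'); yaw((112,385),(443,415),.034,'lying mid')
yaw((115,275),(330,310),.038,'flask -x edge');yaw((100,485),(345,497),.038,'lying -x edge')
# cap centres by the neck-network, several looks
for c in ('scene','top'):
  for k in range(3):
    s=snap(c)
    for n in ('flask_cap','flask_foot','flask_heel','tray','tray_stop'):
        for d in robot.spot_point(n,c)[:6]:
            p=w(s,d['at'])
            if d['p']>.4 and abs(p[0]-.55)<.05 and p[1]<.08 : print(c,n,round(d['p'],2),p.round(4))
```

```text
rim+x [0.6253 0.0586 0.022 ] [ 0.6368 -0.239   0.022 ] yaw of +y 2.21
rim-x [0.4235 0.05   0.022 ] [ 0.4373 -0.2469  0.022 ] yaw of +y 2.68
flask mid [0.5696 0.055  0.034 ] [ 0.5719 -0.0944  0.034 ] yaw of +y 0.88
lying mid [0.4792 0.0456 0.034 ] [ 0.4864 -0.1023  0.034 ] yaw of +y 2.78
flask -x edge [0.5279 0.0512 0.038 ] [ 0.5255 -0.0464  0.038 ] yaw of +y -1.36
lying -x edge [0.4346 0.0443 0.038 ] [ 0.4443 -0.0632  0.038 ] yaw of +y 5.16
scene flask_cap 0.75 [ 0.5718 -0.1038  0.0272]
scene flask_foot 0.81 [0.5688 0.0543 0.0168]
scene flask_heel 0.94 [5.743e-01 6.010e-02 1.000e-04]
scene tray 0.82 [ 0.5306 -0.0938 -0.0044]
scene tray_stop 0.76 [0.5219 0.0591 0.012 ]
scene flask_cap 0.85 [ 0.5721 -0.1063  0.0284]
scene flask_foot 0.93 [0.5696 0.0565 0.0182]
scene flask_heel 0.73 [ 0.5705  0.061  -0.0023]
scene flask_heel 0.62 [ 0.574  -0.1054  0.028 ]
scene tray 0.8 [ 0.5291 -0.0963 -0.0033]
scene tray_stop 0.75 [0.525  0.0597 0.015 ]
scene flask_cap 0.82 [ 0.5739 -0.1081  0.0289]
scene flask_foot 0.8 [0.5708 0.0595 0.0178]
scene flask_heel 0.75 [ 5.70e-01  5.81e-02 -2.00e-04]
scene
[... 157 characters left out ...]
2 0.0591 0.0136]
top flask_cap 0.74 [ 0.5687 -0.1072  0.0347]
top flask_foot 0.85 [0.5715 0.0555 0.0193]
top flask_heel 0.92 [0.5754 0.0554 0.0032]
top tray 0.89 [ 0.5372 -0.0973  0.0026]
top tray_stop 0.82 [0.5272 0.0548 0.0132]
top flask_cap 0.91 [ 0.5684 -0.105   0.0345]
top flask_foot 0.98 [0.5742 0.057  0.0204]
top flask_foot 0.47 [ 0.5744 -0.1077  0.0119]
top flask_heel 0.58 [0.5685 0.0529 0.0025]
top tray 0.96 [ 0.5383 -0.0953 -0.0016]
top tray_stop 0.86 [0.528  0.055  0.0155]
top flask_cap 0.7 [ 0.5704 -0.1059  0.0334]
top flask_foot 0.66 [0.5725 0.0563 0.0182]
top flask_heel 0.84 [0.5742 0.0548 0.0049]
top tray 0.63 [ 0.5317 -0.0958 -0.0011]
top tray_stop 0.81 [0.5285 0.0515 0.0094]
```

The flask yaw is about 0.5° against the tray's 2.7°, so it is marginally off. I'll nudge the cap about 7 mm towards +x with the closed fingers placed between the two caps, where the gap is about 50 mm.

move_arm:
  rows:
    - [0,[-10,-55,0],[0,0,0]]
    - [0,[-10,-55,0],[0,0,0]]
    - [0,[-10,-55,0],[0,0,0]]
    - [0,[-10,-55,0],[0,0,0]]
    - [0,[-10,-54,0],[0,0,0]]
    - [0,[0,0,0],[0,0,0]]

```text
t: 27.52
tool_pos: [0.5281, -0.0873, 0.13]
tool_rot: [[0.998, 0.057, 0.001], [0.057, -0.998, 0.001], [0.001, -0.001, -1.0]]
force: [0.3, -0.5, 0.6]
gripper_width: 0.0004
gripper_force: 0.0
```

move_arm:
  rows:
    - [0,[0,12,20],[0,0,0]]
    - [0,[0,0,40],[0,0,0]]
    - [0,[0,0,40],[0,0,0]]
    - [0,[0,0,5],[0,0,0]]
    - [0,[5,0,0],[0,0,0]]
    - [0,[5,0,0],[0,0,0]]
    - [0,[2,0,0],[0,0,0]]
    - [0,[2,0,0],[0,0,0]]
    - [0,[0,0,0],[0,0,0]]

```text
t: 28.65
tool_pos: [0.5433, -0.1033, 0.0247]
tool_rot: [[0.999, 0.05, 0.0], [0.05, -0.999, -0.0], [0.0, 0.0, -1.0]]
force: [-0.7, 0.2, -1.1]
gripper_width: -0.0
gripper_force: 0.0
```

```bash
python3 m.py
```

```text
28.65 [ 0.54328913 -0.10331112  0.02471462] [-0.68779891  0.20625289 -1.13485959]
lean -0.007399240078355956 heel in tool mm [  37.7 -119.6   22.7]
scene flask_cap 0.7 [ 0.573 -0.108  0.029]
scene flask_heel 0.7 [ 0.571  0.059 -0.   ]
scene flask_lip 0.65 [ 0.574 -0.107  0.014]
top flask_cap 0.59 [ 0.573 -0.106  0.033]
top flask_heel 0.89 [0.571 0.055 0.001]
```

Near contact. I'll nudge in small steps, watching the force.

move_arm:
  rows:
    - [0,[1,0,0],[0,0,0]]
    - [0,[1,0,0],[0,0,0]]
    - [0,[1,0,0],[0,0,0]]

```text
t: 29.42
tool_pos: [0.5462, -0.1032, 0.0245]
tool_rot: [[0.999, 0.05, 0.0], [0.05, -0.999, -0.0], [0.0, 0.0, -1.0]]
force: [0.7, 0.1, -0.2]
gripper_width: 0.0005
gripper_force: 0.0
```

move_arm:
  rows:
    - [0,[1,0,0],[0,0,0]]
    - [0,[1,0,0],[0,0,0]]
    - [0,[1,0,0],[0,0,0]]

```text
t: 29.8
tool_pos: [0.5491, -0.1031, 0.0245]
tool_rot: [[0.999, 0.05, -0.0], [0.05, -0.999, -0.0], [-0.0, 0.0, -1.0]]
force: [-1.0, -0.9, 0.4]
gripper_width: 0.0003
gripper_force: 0.2
```

```bash
python3 m.py
```

```text
29.8 [ 0.54909554 -0.10307817  0.02447103] [-1.01678009 -0.930374    0.41478529]
lean -0.006669136021434752 heel in tool mm [  31.9 -119.6   22.5]
scene flask_cap 0.6 [ 0.573 -0.105  0.027]
scene flask_lip 0.91 [ 0.576 -0.107  0.011]
top flask_cap 0.73 [ 0.572 -0.105  0.034]
top flask_cap 0.55 [0.569 0.058 0.017]
top flask_heel 0.74 [0.574 0.055 0.002]
```

move_arm:
  rows:
    - [0,[1,0,0],[0,0,0]]
    - [0,[1,0,0],[0,0,0]]
    - [0,[1,0,0],[0,0,0]]

```text
t: 30.58
tool_pos: [0.5521, -0.103, 0.0245]
tool_rot: [[0.999, 0.05, -0.0], [0.05, -0.999, -0.0], [-0.0, 0.0, -1.0]]
force: [-0.5, 0.0, -1.3]
gripper_width: 0.0002
gripper_force: 0.3
```

move_arm:
  rows:
    - [0,[1,0,0],[0,0,0]]
    - [0,[1,0,0],[0,0,0]]

```text
t: 30.82
tool_pos: [0.5541, -0.1028, 0.0245]
tool_rot: [[0.999, 0.05, 0.0], [0.05, -0.999, -0.0], [0.0, 0.0, -1.0]]
force: [-0.6, -0.3, -0.9]
gripper_width: -0.0001
gripper_force: 0.3
```

```bash
python3 m.py
```

```text
30.825 [ 0.55412793 -0.10280835  0.02448366] [-0.56683123 -0.30817977 -0.92672405]
lean -0.004552655471604308 heel in tool mm [  26.9 -119.6   22.5]
scene flask_cap 0.61 [ 0.579 -0.108  0.029]
scene flask_lip 0.95 [ 0.578 -0.108  0.014]
top flask_heel 0.57 [0.572 0.053 0.002]
```

The cap is now at x≈0.579, as intended. I'll retract and reseat from the cap end.

move_arm:
  rows:
    - [0,[-8,0,0],[0,0,0]]
    - [0,[-2,0,-20],[0,0,0]]
    - [0,[0,0,-40],[0,0,0]]
    - [0,[0,40,0],[0,0,0]]
    - [0,[35,15,0],[0,0,0]]
    - [0,[0,0,0],[0,0,0]]

```text
t: 31.98
tool_pos: [0.5834, -0.1577, 0.086]
tool_rot: [[0.999, 0.048, 0.003], [0.048, -0.999, -0.0], [0.002, 0.001, -1.0]]
force: [-0.6, 1.3, 0.3]
gripper_width: -0.0001
gripper_force: 0.0
```

Run:
```python
from h import *
for k in range(2):
  for c in ('scene','top'):
    s=snap(c)
    for n in ('flask_cap','flask_foot','flask_heel'):
        for d in robot.spot_point(n,c)[:6]:
            p=w(s,d['at'])
            if d['p']>.4 and abs(p[0]-.575)<.03 and p[1]<.08 : print(c,n,round(d['p'],2),p.round(4))
```

```text
scene flask_cap 0.78 [ 0.5806 -0.1053  0.0296]
scene flask_foot 0.74 [ 0.5828 -0.1081  0.0162]
scene flask_heel 0.73 [ 0.5694  0.0602 -0.0016]
top flask_cap 0.92 [ 0.5787 -0.1058  0.0329]
top flask_foot 0.58 [0.5719 0.0556 0.0194]
top flask_heel 0.72 [0.5714 0.0533 0.0025]
scene flask_cap 0.59 [ 0.5816 -0.1072  0.0296]
scene flask_foot 0.82 [0.5707 0.0583 0.0191]
scene flask_heel 0.7 [ 0.5722  0.0619 -0.0015]
top flask_cap 0.94 [ 0.5805 -0.1036  0.0353]
top flask_foot 0.77 [0.5707 0.0572 0.0184]
top flask_heel 0.65 [0.5705 0.0531 0.0015]
```

The yaw is now about 3°, matching the tray. One gentle push to seat the foot.

move_arm:
  rows:
    - [0,[-3,0,30],[0,0,0]]
    - [0,[0,0,35],[0,0,0]]
    - [0,[0,-10,0],[0,0,0]]
    - [0,[0,-10,0],[0,0,0]]
    - [0,[0,-7,0],[0,0,0]]
    - [0,[0,-4,0],[0,0,0]]
    - [0,[0,-2,0],[0,0,0]]
    - [0,[0,-2,0],[0,0,0]]
    - [0,[0,-1,0],[0,0,0]]

```text
t: 33.9
tool_pos: [0.577, -0.1212, 0.0196]
tool_rot: [[0.999, 0.05, 0.0], [0.05, -0.999, -0.001], [0.0, 0.001, -1.0]]
force: [-0.6, -2.2, 1.0]
gripper_width: 0.0002
gripper_force: 1.3
```

move_arm:
  rows:
    - [0,[0,-1,0],[0,0,0]]
    - [0,[0,-1,0],[0,0,0]]

```text
t: 34.15
tool_pos: [0.5767, -0.1208, 0.0196]
tool_rot: [[0.999, 0.048, -0.0], [0.048, -0.999, -0.002], [-0.0, 0.002, -1.0]]
force: [-1.8, -9.5, 1.4]
gripper_width: 0.0
gripper_force: 4.2
```

Seated: the force rises at the same place as before. I'll retreat and check.

move_arm:
  rows:
    - [0,[0,8,0],[0,0,0]]
    - [0,[0,20,0],[0,0,0]]
    - [0,[0,10,-40],[0,0,0]]
    - [0,[0,10,-50],[0,0,0]]
    - [0,[0,50,-20],[0,0,0]]
    - [0,[0,50,0],[0,0,0]]
    - [0,[0,50,0],[0,0,0]]
    - [0,[0,0,0],[0,0,0]]

```text
t: 35.15
tool_pos: [0.5846, -0.3233, 0.1289]
tool_rot: [[0.999, 0.042, -0.001], [0.042, -0.999, -0.002], [-0.001, 0.002, -1.0]]
force: [-0.7, 1.0, -0.1]
gripper_width: 0.0001
gripper_force: 0.0
```

Run:
```python
from h import *
for k in range(2):
  for c in ('scene','top'):
    s=snap(c)
    for n in ('flask_cap','flask_foot','flask_heel','tray_stop','tray','flask_lying'):
        for d in robot.spot_point(n,c)[:6]:
            p=w(s,d['at'])
            if d['p']>.4 and abs(p[0]-.54)<.07 and p[1]<.08 : print(c,n,round(d['p'],2),p.round(4))
a=s['image'][180:300,250:410]
cv2.imwrite('pics/k.png',cv2.resize(cv2.cvtColor(a,cv2.COLOR_RGB2BGR),None,fx=5,fy=5,interpolation=cv2.INTER_CUBIC))
```

```text
scene flask_cap 0.81 [ 0.5783 -0.1053  0.028 ]
scene flask_foot 0.96 [0.5703 0.0555 0.0168]
scene flask_heel 0.98 [ 0.5743  0.0602 -0.0026]
scene tray_stop 0.81 [0.5196 0.0582 0.0124]
scene tray 0.77 [ 0.5329 -0.0956 -0.0029]
scene flask_lying 0.83 [0.4834 0.0301 0.0017]
top flask_cap 0.78 [ 0.5799 -0.1071  0.0349]
top flask_foot 0.91 [0.5714 0.0588 0.0186]
top flask_heel 0.68 [0.5735 0.0532 0.0035]
top tray_stop 0.83 [0.5238 0.052  0.017 ]
top tray_stop 0.42 [ 0.5787 -0.1064  0.0314]
top tray 0.84 [ 0.5371 -0.0966  0.0025]
top flask_lying 0.61 [ 4.861e-01  3.140e-02 -3.000e-04]
scene flask_cap 0.65 [ 0.5807 -0.1047  0.0286]
scene flask_foot 0.91 [0.5692 0.0604 0.0176]
scene flask_foot 0.65 [0.5207 0.0557 0.0104]
scene flask_heel 0.97 [ 5.696e-01  6.100e-02 -3.000e-04]
scene flask_heel 0.45 [0.567  0.0575 0.0193]
scene tray_stop 0.91 [0.5209 0.0588 0.0161]
scene tray 0.67 [ 0.5302 -0.0939 -0.003 ]
scene flask_lying 0.6 [0.4831 0.0289 0.0012]
top flask_cap 0.58 [ 0.5775 -0.108   0.0343]
top flask_foot 0.64 [0.5729 0.055  0.0169]
top flask_heel 0.59 [0.5727 0.0532 0.0021]
top tray_stop 0.75 [0.5296 0.0531 0.0107]
top tray 0.65 [ 0.534  -0.0962  0.0045]
top flask_lying 0.94 [ 0.4814  0.0303 -0.    ]
```

View pics/k.png

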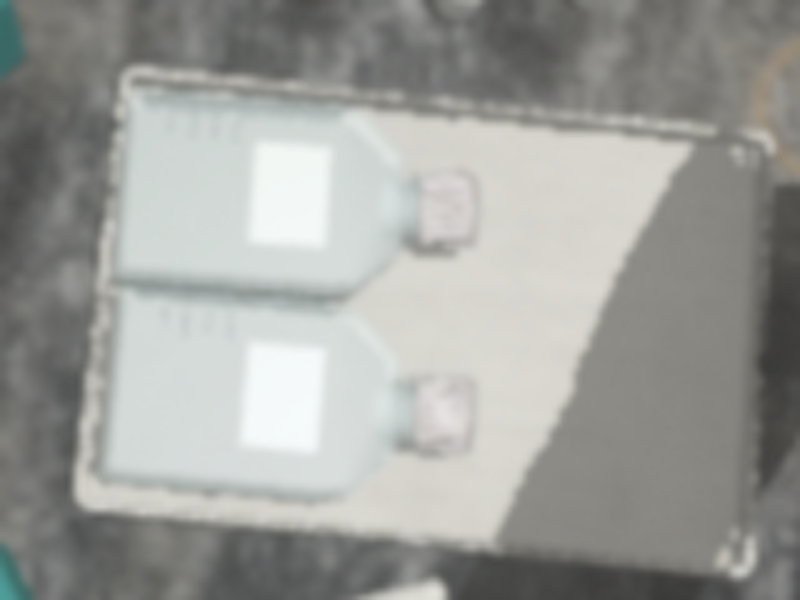

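The flask now lies parallel to the tray and to the other flask, with its foot flush at the rim. Caps are at crop (448,210) and (445,413). I'm handing in.

```bash
python3 -c "
from rig import robot
print(robot.hand_in())"
```

```text
the job is handed in; nothing more can be done
None
```

I tipped the flask over under control onto its broad face and pushed its foot up against the end rim; the last pictures show it in line with the tray and the other flask and bottles where they were. I handed the job in at about 35 s, and the hand-in gave no verdict back.

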